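# Shut the slide-filing units around a drying rack

## Robot

A 7-joint arm with a two-finger parallel gripper is mounted at the origin on the work surface. World frame = base frame: x ahead of the robot, y to its left, z up, the work surface at z = 0. Lengths are in m, angles in rad, forces in N, time in s.
With the tool pointing down it reaches from about 0.4 to 0.875 m from the base axis. Payload 6.5 kg.
Tool frame: the origin (TCP) lies on the mounting face of the last link; the fingertips stand 166 mm ahead of it and the grasp point (between the pads) lies 147 mm ahead of it (manip.grasp_offset is the distance from the TCP to the grasp point, in m); z points along the fingers, y is the direction in which the jaws open and shut (so a half turn about z gives the same grasp; the last joint's range is limited). The gripper opens to 88 mm and grips with 3 to 60 N. Pads are 18 mm wide; open, the fingers measure 123 mm over their backs; the gripper's body (75 mm by 187 mm) begins 45 mm behind the grasp point.
Start: joints at [1.193, 0.536, -0.004, 1.538, 0.003, 1.067, -0.071], TCP at [0.199, -0.619, 0.405] pointing down, gripper open.
Joint ranges: [-2.7, 2.7], [-0.37, 2.16], [-1.27, 1.26], [0.24, 2.4], [-1.31, 4.45], [0.19, 1.91], [-2.76, 2.76]. Speed limits (rad/s): [2.39, 2.39, 3.14, 3.14, 3.14, 3.14, 3.14].

## Interface

Orientations are given as [roll, pitch, yaw] about the fixed x, y, z axes, in that order (R = Rz(yaw) Ry(pitch) Rx(roll)).
In Python, from cell import manip, set_gripper, planner, optics gives the robot as it stands. Calls block until the motion is done:
- manip.move_pose(position, orientation): joint-space move of the TCP to a pose.
- manip.move_linear(position, velocity=0.15, frame=None): straight line of the TCP; frame=None keeps the orientation; velocity is the mean speed in m/s.
- manip.movej(angles): joint-space move.
- set_gripper(opening): finger opening in m; the grip force is fixed at half the most; returns when the fingers have stopped.
- manip.wait(seconds).
- planner.ik(position, orientation): joint angles nearest the present ones, or None.
- optics.grab_frame(name): name is "scene" or "top"; returns a dict with "img" (400x640x3 uint8, red, green, blue), "mtx" (3x3 intrinsics, pixels), "T" (4x4, takes a point from camera to world coordinates). Camera axes: x right, y up, looking along -z (the intrinsics and any distortion apply to the point x, -y, -z); pixel columns grow to the right and rows downward; lengths in m; the calibration is good to about 2 mm. A picture is of the moment at which its call begins. There is no depth.
A pose or a line that the arm cannot do raises manip.IKError and nothing moves.
- manip.hand_in(): hands the job in, once; it reports no verdict.
Readings, each from a call of its own:
- manip.read_time_s(): time.
- manip.read_joint_pos(): joint angles.
- manip.read_joint_vel(): joint speeds.
- manip.read_tau(): joint torques, N m.
- manip.read_ee_pos(): TCP position.
- manip.read_tool_rot(): TCP orientation.
- manip.read_contact_force(): force on the tool from outside, world axes, zero at the start.
- manip.read_ft_torque(): the same for the moment, N m.
- manip.read_opening(): finger opening in m.
Only numpy, scipy, OpenCV 4.12 (cv2) and the standard library are available. Lean on these libraries where they do the work, as an engineer would, in place of code of your own. Each camera call takes 0.05 s, during which the arm holds its last target.

## Task

Close up the slide-filing units for the night: with the fingertips, push the two drawers that have no slide rack in them fully home and swing the small cupboard door fully shut, gently and without slamming, in any order. Leave the drawer with the slide rack open just as it is, without touching the rack, and leave the jar, the carton and the brush where they are.

Things in the scene. Friction and masses are not known exactly. Their poses are not given: they have to be found in the camera images.
- drawer_a_front (a point): Centre of the outer face of the front of one of the two drawers that hold only flat filed blocks (12 mm high, lying low on the tray floor) and no rack. Front: upright cream slab 102 mm wide, 66 high, 12 thick, no handle; point half-way up, 49 mm above the bench. Its x axis points into the unit (the way to push), z up. Moves with the drawer.
- drawer_a (a joint): how far that drawer is out, in m: 0 = fully home, 0.13 = fully out. It starts 0.05 to 0.11 out, slides with about 1.5 N of friction and stays where it is left
- drawer_b_front (a point): Centre of the outer face of the front of the other of the two drawers that hold only flat filed blocks and no rack. Front: upright cream slab 102 mm wide, 66 high, 12 thick, no handle; point half-way up, 49 mm above the bench. Its x axis points into the unit (the way to push), z up. Moves with the drawer.
- drawer_b (a joint): how far this second drawer is out, in m: as for drawer_a
- drawer_rack_front (a point): Centre of the outer face of the front of the drawer in which the slide rack stands; it starts 0.095 to 0.11 m out and is to stay there. Front: upright cream slab 102 mm wide, 66 high, 12 thick, no handle; point half-way up, 49 mm above the bench. Its x axis points into the unit (the way to push), z up. Moves with the drawer.
- drawer_rack (a joint): how far the drawer with the rack is out, in m: 0 = home. It too slides easily if bumped
- door_hinge (a point): Point on the vertical hinge axis of the cupboard door, half-way up (49 mm above the bench). The axis lies in the door's outer face at its left (+y) end. The point turns with the door: -y runs along the outer face to the free edge, -x is the outward normal. Door: cream slab 150 mm wide, 66 high, 12 thick, no handle. Shut, its face is flush with shut drawers
- door_edge (a point): the free edge of the door, in its outer face, half-way up, 150 mm from the hinge axis; moves with the door
- door (a joint): opening angle of the door in rad: 0 = shut, grows as the free edge swings out towards the robot (clockwise from above). It starts 0.5 to 1.1 rad open; a stiff hinge (about 0.06 N m) lets it stay where it is left
- rack_center (a point): centre of the loose steel slide rack with upright glass slides, 46 mm (x) by 70 mm (y) by 38 mm high, standing in its open drawer; its top is about 60 mm above the bench, 14 mm below the top edge of the drawer front. Fragile: not to be touched
- base: Aluminium base plate 225 x 530 x 8 mm, fixed; origin under its centre. On it, facing its -x axis (the robot): three drawer units, 105 mm wide, 110 mm apart, in any order, and at its left (+y) end the cupboard unit, 150 mm wide. Units are 220 mm deep, tops 90 mm above the bench. Outer faces of shut drawers and door lie 122 mm from the origin along -x
- jar_center (a point): bystander: centre of a loose lidded specimen jar, 60 mm diameter, 85 mm high, standing on the bench to the right of the units
- carton_center (a point): bystander: centre of a loose paper carton of slides, 55 by 85 by 35 mm high, on the bench at front right
- brush_center (a point): bystander: a loose small brush with a wooden handle lying on the bench to the left of the units, 150 mm long, 10 mm thick; this point is in the handle, half-way up
Mind the look-alikes: they are no part of the job. Leave any blue, green or orange look-alike of the part that bears rack_center alone.

How it is judged:
By the outcome, as a careful person would: the job done as asked, in the order asked, and still so for the second after the job is handed in, with the robot touching nothing.
It also fails if it takes over 51 s, if anything falls off the work surface, if the arm or the gripper's body presses on something with over 40 N, if the wrist force passes 120 N, or if a joint passes its speed limit or range.

## Working session

There is one attempt and no reset: what is moved stays moved. The work goes in short steps, each a Python script; the robot and the scene stay as the last script left them, time stands still between calls to the robot, and variables do not carry over. Pictures are saved under pics/ and viewed, and the job is handed in when it is done.

```bash
ls; mkdir -p pics; python3 - <<'E'
from cell import manip, optics
import cv2, numpy as np
for n in("scene","top"):
    f=optics.grab_frame(n); cv2.imwrite(f"pics/{n}0.png",f["img"][:,:,::-1]); np.savez(f"{n}0.npz",**{k:f[k] for k in("img","mtx","T")})
    print(n,f["mtx"].round(1).tolist(),f["T"].round(3).tolist(),[k for k in f])
print(manip.read_time_s(),manip.read_tool_rot(),manip.read_opening())
E
```

```text
pics
scene [[374.0, 0.0, 325.5], [0.0, 374.0, 195.4], [0.0, 0.0, 1.0]] [[-0.774, -0.343, 0.533, 1.078], [0.634, -0.435, 0.64, 0.586], [0.013, 0.833, 0.554, 0.59], [0.0, 0.0, 0.0, 1.0]] ['img', 'mtx', 'T']
top [[404.8, 0.0, 316.8], [0.0, 404.8, 196.7], [0.0, 0.0, 1.0]] [[0.002, 0.987, -0.158, 0.419], [-1.0, 0.002, -0.001, -0.038], [-0.001, 0.158, 0.987, 1.074], [0.0, 0.0, 0.0, 1.0]] ['img', 'mtx', 'T']
0.1 [-3.14008663e+00  1.26054402e-04  3.11841341e-01] 0.08830190785143432
```

View pics/scene0.png

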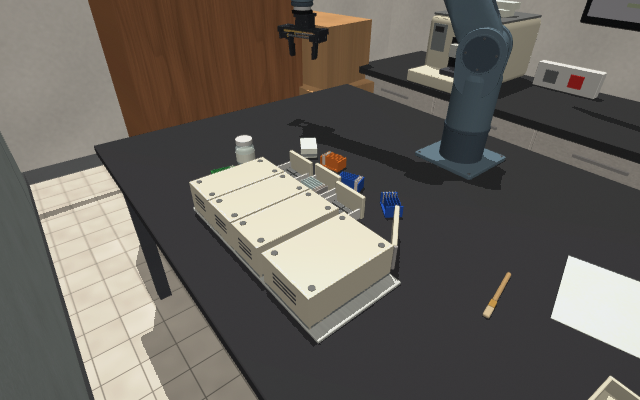

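View pics/top0.png

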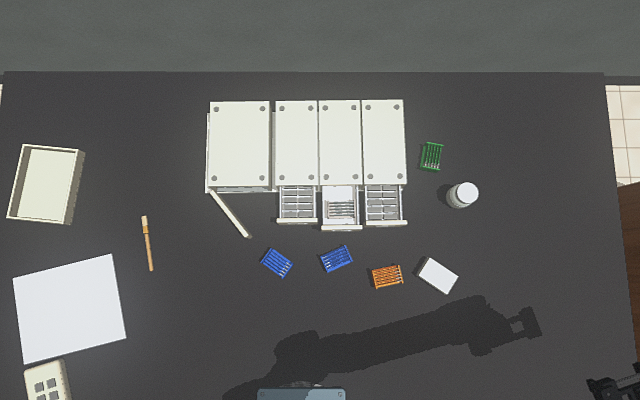

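```bash
cat > h.py <<'E'
import numpy as np,cv2
def load(n): d=np.load(n+".npz"); return d["img"],d["mtx"],d["T"]
def ray(n,uv,z):
    _,K,T=load(n); p=np.linalg.inv(K)@[uv[0],uv[1],1]; d=T[:3,:3]@[p[0],-p[1],-p[2]]; o=T[:3,3]
    return o+d*(z-o[2])/d[2]
def proj(n,P):
    _,K,T=load(n); c=T[:3,:3].T@(np.array(P)-T[:3,3]); q=K@[c[0],-c[1],-c[2]]; return q[:2]/q[2]
E
python3 - <<'E'
import cv2
a=cv2.imread("pics/top0.png")[90:300,195:465]; cv2.imwrite("pics/tc.png",cv2.resize(a[80:],None,fx=2.96,fy=2.96*1,interpolation=2))
a=cv2.imread("pics/scene0.png")[130:290,180:420]; cv2.imwrite("pics/sc.png",cv2.resize(a,None,fx=3.3,fy=3.3,interpolation=2))
E
```

```text
(no output)
```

View pics/tc.png

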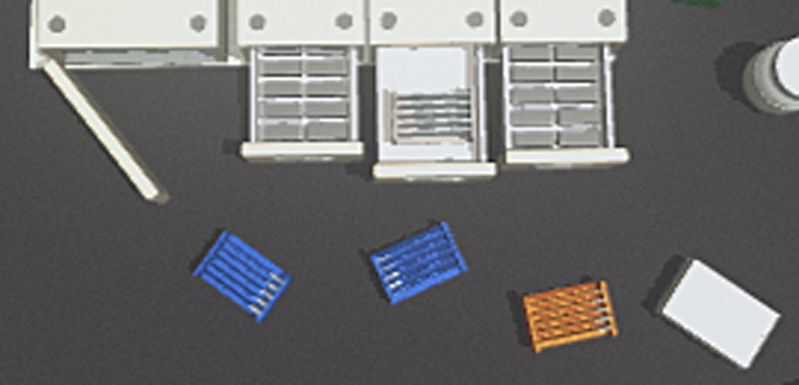

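View pics/sc.png

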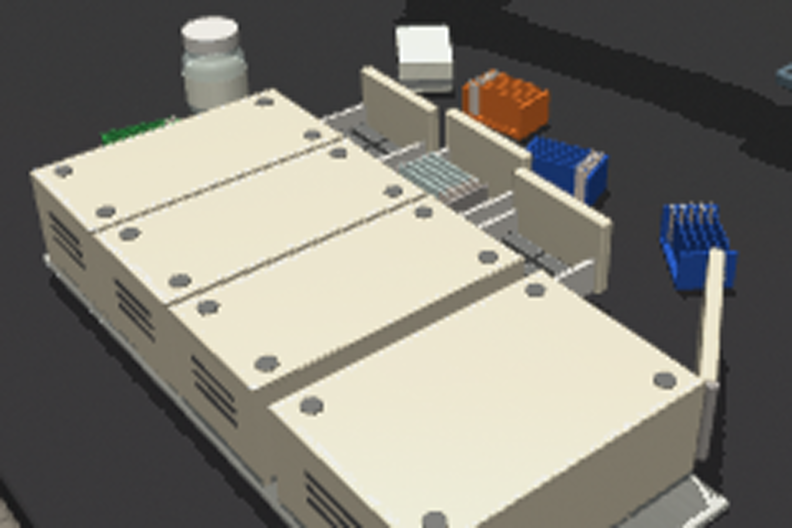

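```bash
python3 - <<'E'
from h import *
img=load("top0")[0]; 
b=img.min(2)
print("col profiles")
for c in (285,297,310,329,341,354,371,385,400): print(c,[ (r,int(b[r,c])) for r in range(214,236)])
Z=.09
for nm,uv,z in [("TL",(211,101),.09),("TR",(404,99.5),.09),("BR",(407,184.5),.09),("BL",(206.5,187),.09),
 ("A_L",(276.5,222.5),.08),("A_R",(317.5,222.5),.08),("R_L",(321.5,229.5),.08),("R_R",(362,229),.08),("B_L",(366,225.5),.08),("B_R",(407,224.5),.08),
 ("hinge",(209,191),.08),("edge",(246,237.5),.08),("edge_in",(249,235),.08),("plate_L",(205.5,191.5),.008),
 ("blue1",(278,262),.02),("blue1top",(269.5,247.5),.04),("blue2top",(345,245),.04),("blue2bot",(327,272),.0),("blue2r",(352,262),.03),("blue2l",(320,257),.03),("or_tl",(372,267),.04),("or_tr",(400,264),.04),("or_bl",(376,288),.03),("carton",(430,258),.035),("cartL",(418,274),.035)]:
    print(nm,uv,ray("top0",uv,z).round(4))
E
```

```text
col profiles
285 [(214, 143), (215, 149), (216, 158), (217, 96), (218, 190), (219, 225), (220, 229), (221, 238), (222, 161), (223, 98), (224, 98), (225, 80), (226, 79), (227, 82), (228, 82), (229, 75), (230, 77), (231, 81), (232, 79), (233, 79), (234, 78), (235, 79)]
297 [(214, 158), (215, 156), (216, 165), (217, 125), (218, 206), (219, 228), (220, 229), (221, 239), (222, 139), (223, 136), (224, 107), (225, 82), (226, 79), (227, 82), (228, 82), (229, 80), (230, 79), (231, 81), (232, 79), (233, 81), (234, 79), (235, 77)]
310 [(214, 154), (215, 160), (216, 135), (217, 79), (218, 215), (219, 228), (220, 230), (221, 240), (222, 121), (223, 97), (224, 95), (225, 85), (226, 83), (227, 84), (228, 84), (229, 83), (230, 81), (231, 80), (232, 85), (233, 81), (234, 79), (235, 79)]
329 [(214, 192), (215, 140), (216, 178), (217, 192), (218, 172), (219, 231), (220, 230), (221, 227), (222, 228), (223, 233), (224, 175), (225, 166), (226, 225), (227, 229), (228, 231), (229, 199), (230, 109), (231, 92), (232, 79), (233, 82), (234, 78), (235, 80)]
341 [(214, 179), (215, 100), (216, 199), (217, 205), (2
[... 1617 characters left out ...]
08  ]
B_R (407, 224.5) [ 0.5092 -0.2585  0.08  ]
hinge (209, 191) [0.5919 0.2323 0.08  ]
edge (246, 237.5) [0.4765 0.1366 0.08  ]
edge_in (249, 235) [0.4826 0.1294 0.08  ]
plate_L (205.5, 191.5) [0.603  0.2611 0.008 ]
blue1 (278, 262) [0.4174 0.063  0.02  ]
blue1top (269.5, 247.5) [0.4537 0.0832 0.04  ]
blue2top (345, 245) [ 0.4604 -0.1083  0.04  ]
blue2bot (327, 272) [ 0.3919 -0.0634  0.    ]
blue2r (352, 262) [ 0.4178 -0.1264  0.03  ]
blue2l (320, 257) [ 0.4302 -0.0449  0.03  ]
or_tl (372, 267) [ 0.4055 -0.1758  0.04  ]
or_tr (400, 264) [ 0.4131 -0.2464  0.04  ]
or_bl (376, 288) [ 0.3532 -0.1862  0.03  ]
carton (430, 258) [ 0.4282 -0.324   0.035 ]
cartL (418, 274) [ 0.3883 -0.2921  0.035 ]
```

```bash
cat >> h.py <<'E'
def push(face, out):
    """face: xy of drawer front centre; push along ex until force rise after nearly home"""
    from cell import manip
    Z=.211; o=[np.pi,0,np.pi+th]; face=np.array(face)
    p0=face-ex*.032
    manip.move_pose([*p0,.30],o); manip.move_linear([*p0,Z],velocity=.15)
    f0=np.array(manip.read_contact_force())
    F=lambda:(np.array(manip.read_contact_force())-f0)
    p=p0; manip.move_linear([*(face-ex*.016),Z],velocity=.08); print("pre",F().round(2))
    s=-.016; goal=out-.009
    manip.move_linear([*(face+ex*(goal-.012)),Z],velocity=.05); s=goal-.012; print("near",s,F().round(2))
    fr=[]
    for i in range(14):
        s+=.002; manip.move_linear([*(face+ex*s),Z],velocity=.025)
        f=F(); fr.append((round(s*1e3,1),round(float(f[:2]@ex),1)))
        if -f[:2]@ex>7: break
    print(fr, np.round(manip.read_ee_pos(),4))
    e=face+ex*s
    manip.move_linear([*(e-ex*.03),Z],velocity=.08)
    manip.move_linear([*(e-ex*.03),.30],velocity=.2)
    print("t",manip.read_time_s())
E
python3 - <<'E'
from h import *
from cell import manip,planner,set_gripper
set_gripper(0.0); print(manip.read_opening(),manip.read_time_s())
push((.508,-.208),.0865)
E
```

```text
0.0004118070911540736 1.4
pre [-0.73 -0.05 -1.47]
near 0.0655 [-1.27 -0.52 -1.04]
[(67.5, 0.1), (69.5, -0.6), (71.5, 0.0), (73.5, -0.7), (75.5, -0.4), (77.5, -1.5), (79.5, -5.8), (81.5, -13.1)] [ 0.5871 -0.2071  0.2105]
t 9.225
```

```bash
python3 - <<'E'
from h import *
from cell import manip,optics
push((.5135,.012),.078)
for n in("scene","top"):
    f=optics.grab_frame(n); cv2.imwrite(f"pics/{n}1.png",f["img"][:,:,::-1]); np.savez(f"{n}1.npz",**{k:f[k] for k in("img","mtx","T")})
E
```

```text
pre [-0.48  0.89  0.65]
near 0.05700000000000001 [-1.    1.03 -0.28]
[(59.0, -0.8), (61.0, -0.1), (63.0, -0.5), (65.0, -1.0), (67.0, -0.3), (69.0, -0.3), (71.0, -6.8), (73.0, -13.0)] [0.5838 0.0132 0.2105]
t 15.9667
```

View pics/top1.png

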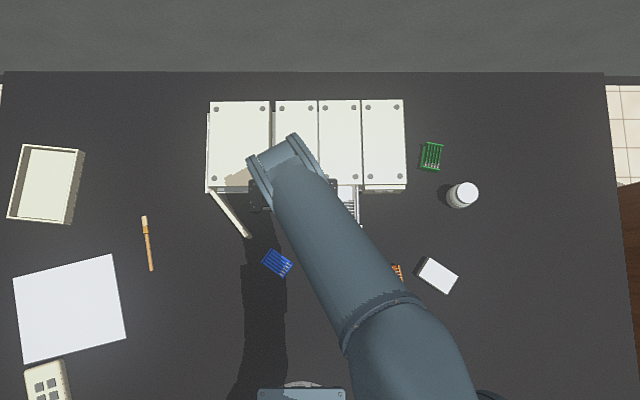

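View pics/scene1.png

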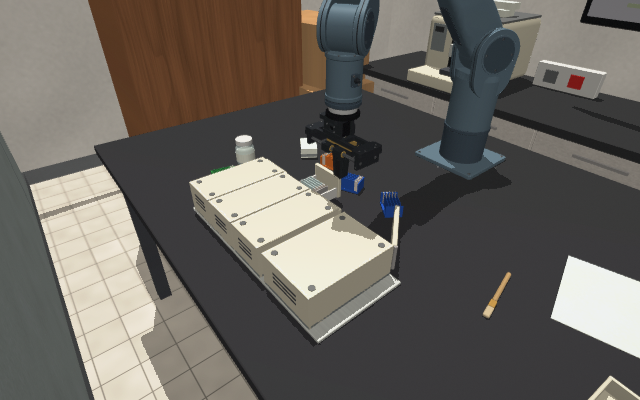

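```bash
python3 - <<'E'
from h import *
from cell import manip,optics
Z=.211
def D(phi,off):
    p,o=door(phi,off); return p,[np.pi,0,o[2]+np.pi]
p,o=D(.877,.042)
manip.move_pose([*p,.30],o); manip.move_linear([*p,Z],velocity=.15)
f0=np.array(manip.read_contact_force()); print("t",manip.read_time_s(),manip.read_joint_pos())
log=[]
def go(phi,off,v):
    p,o=D(phi,off); manip.move_linear([*p,Z],velocity=v,frame=o)
    f=np.array(manip.read_contact_force())-f0; n=np.array([np.cos(th-phi),np.sin(th-phi)])
    v=float(f[:2]@n); log.append((round(phi,3),round(off*1e3,1),round(v,1))); return v
go(.877,.018,.08); print(log, manip.read_tool_rot(),o)
for phi in np.arange(.8,.11,-.1): 
    if go(phi,.009,.06)<-15: break
else:
    for k in range(16):
        if go(.1-.0165*(k+1) if k<6 else .0, .009 if k<6 else .009-.002*(k-5),.025)<-7: break
print(log,manip.read_time_s(),manip.read_ee_pos())
np.save("log.npy",np.array(log))
E
```

```text
t 17.8583 [-0.13579279  0.64349613 -0.41778875  2.01207327  0.46216751  0.57735659
 -0.16674724]
[(0.877, 18.0, 0.2)] [3.14103461e+00 2.15914633e-04 2.27515315e+00] [3.141592653589793, 0, 2.276592653589793]
[(0.877, 18.0, 0.2), (np.float64(0.8), 9.0, -0.4), (np.float64(0.7), 9.0, 0.1), (np.float64(0.6), 9.0, -1.0), (np.float64(0.5), 9.0, -0.2), (np.float64(0.4), 9.0, 0.1), (np.float64(0.3), 9.0, 0.1), (np.float64(0.2), 9.0, -0.5), (0.084, 9.0, -0.9), (0.067, 9.0, -1.0), (0.051, 9.0, -0.4), (0.034, 9.0, -0.2), (0.018, 9.0, -0.0), (0.001, 9.0, -2.1), (0.0, 7.0, -8.8)] 23.0833 [0.58185003 0.11113025 0.21073166]
```

Firm stop felt at shut angle. Retreat clear and look.

```bash
python3 - <<'E'
from h import *
from cell import manip,optics
p=np.array(manip.read_ee_pos())
manip.move_linear([*(p[:2]-ex*.03),p[2]],velocity=.08)
manip.move_linear([*(p[:2]-ex*.03),.30],velocity=.2)
manip.move_pose([.25,-.5,.40],[np.pi,0,.5])
for n in("scene","top"):
    f=optics.grab_frame(n); cv2.imwrite(f"pics/{n}2.png",f["img"][:,:,::-1]); np.savez(f"{n}2.npz",**{k:f[k] for k in("img","mtx","T")})
a=cv2.imread("pics/top2.png")[90:300,195:465]; cv2.imwrite("pics/tc2.png",cv2.resize(a,None,fx=2.8,fy=2.8,interpolation=2))
a=cv2.imread("pics/scene2.png")[130:310,180:420]; cv2.imwrite("pics/sc2.png",cv2.resize(a,None,fx=3.3,fy=3.3,interpolation=2))
print(manip.read_time_s())
d=np.abs(load("top0")[0].astype(int)-load("top2")[0]).max(2)>40; ys,xs=np.where(d)
for nm,(x0,y0,x1,y1) in dict(jar=(443,178,482,212),carton=(414,252,465,296),brush=(138,210,158,275),rack=(321,187,361,231),blue1=(258,245,294,280),blue2=(318,242,355,274),org=(370,262,404,290),green=(418,140,444,174)).items(): print(nm,d[y0:y1,x0:x1].sum())
for c in (230,250,297,385): 
    b=load("top2")[0].min(2); print(c,[(r,int(b[r,c])) for r in range(182,197)])
E
```

```text
26.7667
jar 0
carton 211
brush 0
rack 1
blue1 0
blue2 0
org 0
green 0
230 [(182, 221), (183, 222), (184, 225), (185, 232), (186, 100), (187, 195), (188, 224), (189, 227), (190, 232), (191, 127), (192, 93), (193, 102), (194, 103), (195, 85), (196, 83)]
250 [(182, 224), (183, 223), (184, 230), (185, 209), (186, 107), (187, 216), (188, 225), (189, 229), (190, 231), (191, 115), (192, 95), (193, 104), (194, 106), (195, 89), (196, 85)]
297 [(182, 227), (183, 229), (184, 237), (185, 126), (186, 207), (187, 226), (188, 230), (189, 241), (190, 137), (191, 132), (192, 146), (193, 114), (194, 96), (195, 88), (196, 88)]
385 [(182, 229), (183, 234), (184, 98), (185, 199), (186, 227), (187, 229), (188, 241), (189, 133), (190, 135), (191, 112), (192, 101), (193, 84), (194, 82), (195, 84), (196, 85)]
```

View pics/tc2.png

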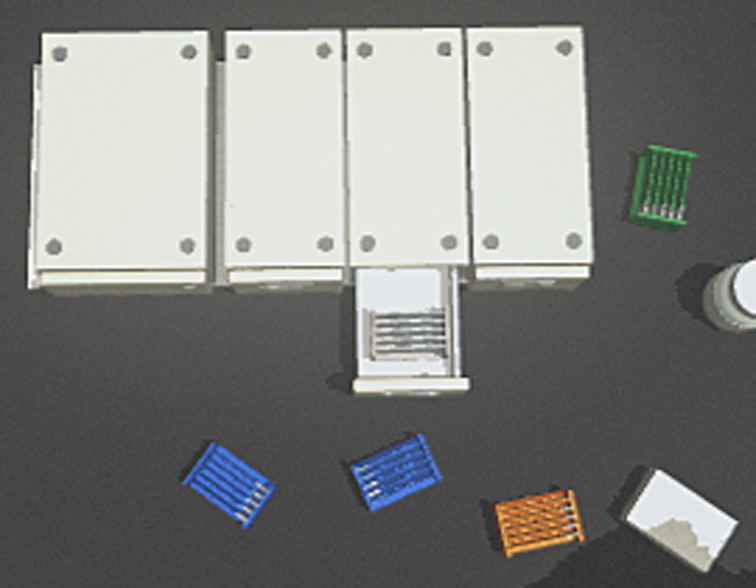

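View pics/sc2.png

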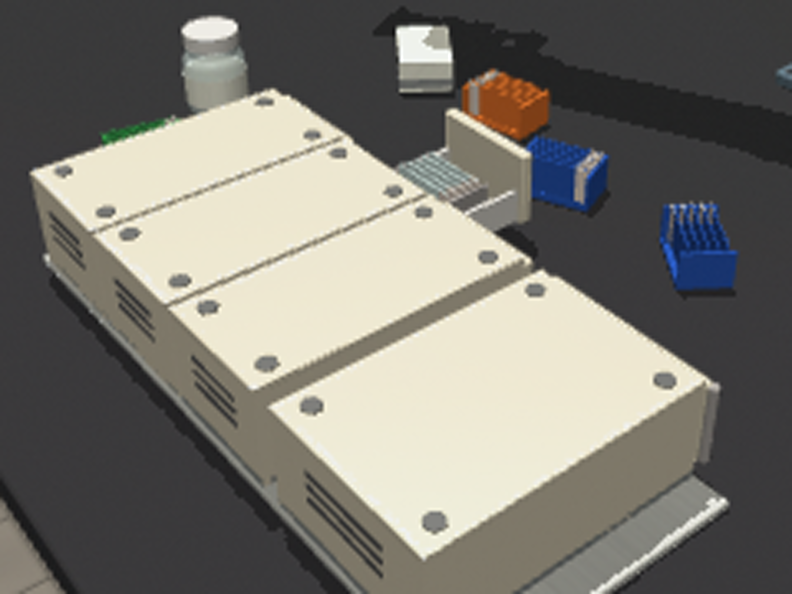

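```bash
python3 - <<'E'
from cell import manip
print(manip.read_joint_vel().max() if hasattr(manip.read_joint_vel(),'max') else 0)
manip.hand_in(); print(manip.read_time_s())
E
```

```text
0.004879054629495103
the job is handed in; nothing more can be done
the job is handed in; nothing more can be done
```

I pushed home the two drawers without a rack, which are the left and right of the three. I then swung the cupboard door shut, with the closed fingertips moving slowly until I felt the stop. The job was handed in at about 27 s of the 51 s allowed.

- **Drawers:** both came up against a stop at about 13 N, where they were expected to be fully home.
- **Door:** it met its stop at about 9 N. In the last top view its face lines up with the two shut drawer fronts (edge rows 191.2, 190.9, 190.3 and 189.3, one straight line).
- **Things to leave alone:** the rack and its drawer, the jar, the brush and the coloured look-alike racks show no change (at most one pixel) between the first and last top views.
- **One check that disagreed:** the carton did show changed pixels. In the pictures this is the arm's shadow falling on its top, and its outline is where it was.

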